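# Feel for the proud pad on a levelling bed and press it level

## Robot

A 7-joint arm with a two-finger parallel gripper is mounted at the origin on the work surface. World frame = base frame: x ahead of the robot, y to its left, z up, the work surface at z = 0. Lengths are in m, angles in rad, forces in N, time in s.
With the tool pointing down it reaches from about 0.4 to 0.85 m from the base axis. Payload 4.5 kg.
Tool frame: the origin (TCP) lies at the very end of the fingers, on their centre line; the grasp point (between the pads) lies 19 mm behind it; z points along the fingers, y is the direction in which the jaws open and shut (so a half turn about z gives the same grasp; the last joint's range is limited). The gripper opens to 88 mm and grips with 3 to 60 N. Pads are 18 mm wide; open, the fingers measure 123 mm over their backs; the gripper's body (75 mm by 187 mm) begins 45 mm behind the grasp point.
Start: joints at [-1.303, 0.689, -0.195, 1.565, 0.157, 0.902, -0.215], TCP at [0.145, 0.608, 0.239] pointing down, gripper open.
Joint ranges: [-3.01, 3.01], [-0.46, 2.08], [-1.47, 1.51], [0.13, 2.56], [-1, 4.14], [0.04, 2.09], [-2.66, 2.66]. Speed limits (rad/s): [2.57, 2.57, 3.14, 3.14, 3.14, 3.14, 3.14].

## Interface

Orientations are given as a 3x3 rotation matrix whose columns are the frame's x, y, z axes.
In Python, from workcell import manip, optics, ticket gives the robot as it stands. The module is installed in compiled form; this text tells all that it offers.
- The arm moves only by the shell command python3 -m jog 'ROWS' [FORCE]. ROWS is JSON, a list of rows, each a list of 3 entries, a list of its own where there are three numbers: the gripper's target within -1 to 1 (shut at 1, half-way at 0, fully open at -1), then the shift along the tool's x, y, z in m, then the turn, a rotation vector about the tool's x, y, z in units of 5 degrees (1.0 is 5 degrees). In form: [[claw, [tx, ty, tz], [rx, ry, rz]], ...]. A call has 1 to 20 rows; each row is the pose to reach, as a shift and turn from the pose measured when the call began, along the tool's axes at that moment; what a row does not reach only later rows make up. A row lasts 1/8 s, in which the tool goes at most 62.5 mm and 10.7 degrees, less where a joint would pass 70% of its speed; a pose out of reach is approached as far as the arm can. A call with a gripper value outside its range is refused whole. The fingers move at their own pace and stop on an object; FORCE is the grip in N (left out, the last holds). Time passes only in rows, so rows that repeat a pose let the fingers close. It gives the time, the measured TCP pose, the force and the opening at its end, in the units of the state.
- manip.observe(): the state, without advancing time (a new reading comes with each control period).
- optics.get_image(name): name is "side" or "top" or "wrist"; returns the picture (384x512x3 uint8, red, green, blue); there is no depth.
- optics.get_calibration(name): a dict with "K" (3x3 intrinsics, pixels), "k1" (the pictures are not rectified: a ray, as slopes to the right and down, at radius r is drawn at 1 + k1 r^2 times it, then the intrinsics apply), "view" (4x4, takes a point from world to camera coordinates); the wrist camera has in their place "tool_from_camera" (4x4, takes a point from camera to tool coordinates, whose origin is the TCP and whose axes are the flange's). Camera axes: x right, y down, z forward; pixel columns grow to the right and rows downward; lengths in m; the calibration is good to about 2 mm. A picture is of the moment at which its call begins: read the wrist's pose just before it. get_calibration takes no time and is no camera call.
- ticket.job_done(): hands the job in, once; it reports no verdict.
Trained networks look in the newest picture that a camera, given by its name, has taken for a name from the list of things; names that differ only in an ending like _2 or _b are one class to them, and where a whole thing is asked for, a point or a joint stands for the part that bears it (a point fixed in the world has none). Each returns a list of dicts, best first, with "p" (0 to 1); they miss things now and then, are a little off and sometimes report something else, mostly with a low value. They report only what shows in the picture. A call takes as long as a camera call. They do not tell look-alikes from the thing itself.
- optics.find_in(camera, thing): "location" ([column, row] as shares, 0 to 1, of the picture: columns of its width, rows of its height, amid what is visible of it).
The state is a dict: "time": time; "joint_pos": joint angles; "joint_velocities": joint speeds; "joint_torque": joint torques, N m; "eef_pos": TCP position; "orientation": TCP orientation; "force": force on the tool from outside, world axes, zero at the start; "torque": the same for the moment, N m; "gripper_width": finger opening in m.
Only numpy, scipy, OpenCV 4.12 (cv2) and the standard library are available. Lean on these libraries where they do the work, as an engineer would, in place of code of your own. Each camera call takes 0.05 s, during which the arm holds its last target.

## Task

One of the four pads on the levelling bed stands proud. Take the spring probe from its holder, touch it gently to each pad in turn from the robot's left to its right to feel which one is high, then with the probe press that pad alone down, without ramming it, until it is level with the other three, which must not be pressed hard. Stand the probe back in its holder, and leave the other things on the bench alone.

Things in the scene. Friction and masses are not known exactly. Their poses are not given: they have to be found in the camera images.
- bed: levelling bed that a workpiece will rest on: a fixed plywood plate with a dark film face, 150 mm (its x) by 290 mm (its y) and 60 mm high with its battens; origin at the centre of its underside, z up, y towards the robot's left. Four grey round pads stand out of steel rings at spot1 to spot4: three level, one proud
- spot1 (a point): centre of the first (leftmost) pad's place, on the plate's face, 60 mm above the bench (bed x +30 mm, y +105 mm); fixed to the bed, it tells nothing of the pad's height. Pad 26 mm across in a ring 42 mm across, 2 mm thick; the level pads' tops share one height, 3 to 13 mm above this point, set anew each time (each up to 0.4 mm off it), the proud one's is 3.2 to 4.5 mm higher
- spot2 (a point): centre of the second pad's place, on the plate's face, 60 mm above the bench (bed x -30 mm, y +35 mm); fixed to the bed, it tells nothing of the pad's height. Pad 26 mm across in a ring 42 mm across, 2 mm thick; the level pads' tops share one height, 3 to 13 mm above this point, set anew each time (each up to 0.4 mm off it), the proud one's is 3.2 to 4.5 mm higher
- spot3 (a point): centre of the third pad's place, on the plate's face, 60 mm above the bench (bed x +30 mm, y -35 mm); fixed to the bed, it tells nothing of the pad's height. Pad 26 mm across in a ring 42 mm across, 2 mm thick; the level pads' tops share one height, 3 to 13 mm above this point, set anew each time (each up to 0.4 mm off it), the proud one's is 3.2 to 4.5 mm higher
- spot4 (a point): centre of the fourth (rightmost) pad's place, on the plate's face, 60 mm above the bench (bed x -30 mm, y -105 mm); fixed to the bed, it tells nothing of the pad's height. Pad 26 mm across in a ring 42 mm across, 2 mm thick; the level pads' tops share one height, 3 to 13 mm above this point, set anew each time (each up to 0.4 mm off it), the proud one's is 3.2 to 4.5 mm higher
- pad_a (a joint): height of one of the four pads above level, in m (0: at the common level, plus is higher; travel 7 mm either way). At which spot pad_a stands is not known: it is drawn anew each time. A pad does not give under a light touch; pushed down with more than about 12 N it slides, stays where it is left and cannot be pulled up again
- pad_b (a joint): height of one of the four pads above level, in m (0: at the common level, plus is higher; travel 7 mm either way). At which spot pad_b stands is not known: it is drawn anew each time. A pad does not give under a light touch; pushed down with more than about 12 N it slides, stays where it is left and cannot be pulled up again
- pad_c (a joint): height of one of the four pads above level, in m (0: at the common level, plus is higher; travel 7 mm either way). At which spot pad_c stands is not known: it is drawn anew each time. A pad does not give under a light touch; pushed down with more than about 12 N it slides, stays where it is left and cannot be pulled up again
- pad_d (a joint): height of one of the four pads above level, in m (0: at the common level, plus is higher; travel 7 mm either way). At which spot pad_d stands is not known: it is drawn anew each time. A pad does not give under a light touch; pushed down with more than about 12 N it slides, stays where it is left and cannot be pulled up again
- probe_grip (a point): centre of the round aluminium handle of the spring probe, on the probe's axis, z up (away from the tip). Upright: handle 22 mm across, from 32 mm below this point to 28 mm above; under it a flange 44 mm across and 6 mm thick, then a 16 mm nose 20 mm long; the stylus tip is 78 mm below this point. About 0.17 kg
- probe_tip (a point): where the end of the probe's stylus is when its spring is out, 78 mm below probe_grip on the axis; fixed to the probe's body. The stylus, a steel pin 8 mm across, stands 20 mm out of the nose and is sprung along the probe's axis: it begins to give at 2 N, and after 6 mm (4.4 N) it is on its stop and pushes rigidly, its end then 72 mm below probe_grip
- holder_mouth (a point): centre of the mouth of the 26 mm hole right through the probe's fixed wooden holder, a block 80 by 80 mm and 55 mm high, whose top this point lies in. The probe stands in it with its flange on the block's top, its probe_grip 38 mm above this point
- glue: white glue bottle, 60 mm across, 150 mm high, to be left alone; origin under its foot
- offcut: plywood offcut, 110 by 160 by 18 mm, lying on the bench, to be left alone; origin at the centre of its underside
- hammer: hammer lying on the bench, 0.26 m long, to be left alone
Things that resemble listed ones, but are neither listed nor needed, are in the scene too. Leave any blue or red look-alike of the part that bears probe_grip alone.

How it is judged:
By the outcome, as a careful person would: the job done as asked, in the order asked, and still so for the second after the job is handed in, with the robot touching nothing.
It also fails if it takes over 64 s, if anything falls off the work surface, if the arm or the gripper's body presses on something with over 40 N, if the wrist force passes 120 N, or if a joint passes its speed limit or range.

## Working session

There is one attempt and no reset: what is moved stays moved. The work goes in short steps, Python scripts to look and compute and a shell command to move; the robot and the scene stay as the last step left them, time stands still between calls to the robot, and variables do not carry over. Pictures are saved under pics/ and viewed, and the job is handed in when it is done.

```bash
mkdir -p pics; cat > h.py <<'E'
import numpy as np, cv2
from workcell import manip, optics, ticket
def snap(n,f):
    im=optics.get_image(n); cv2.imwrite('pics/'+f,im[:,:,::-1]); return im
def ray(n,px,st=None):
    c=optics.get_calibration(n);K=np.array(c['K']);k=c['k1']
    d=np.array([(px[0]-K[0,2])/K[0,0],(px[1]-K[1,2])/K[1,1]]);u=d.copy()
    for _ in range(30): u=d/(1+k*(u@u))
    v=np.array([u[0],u[1],1])
    if 'view' in c:
        V=np.array(c['view']);return -V[:3,:3].T@V[:3,3],V[:3,:3].T@v
    T=np.array(c['tool_from_camera']);R=np.array(st['orientation']);p=np.array(st['eef_pos'])
    return p+R@T[:3,3],R@T[:3,:3]@v
def onz(n,px,z,st=None):
    o,d=ray(n,px,st);return o+d*(z-o[2])/d[2]
def tri(rs):
    A=np.zeros((3,3));b=np.zeros(3)
    for o,d in rs:
        d=d/np.linalg.norm(d);P=np.eye(3)-np.outer(d,d);A+=P;b+=P@o
    x=np.linalg.solve(A,b);return x,[np.linalg.norm((np.eye(3)-np.outer(d,d)/(d@d))@(x-o)) for o,d in rs]
def proj(n,X,st=None):
    c=optics.get_calibration(n);K=np.array(c['K']);k=c['k1']
    if 'view' in c: V=np.array(c['view']);p=V[:3,:3]@X+V[:3,3]
    else:
        T=np.array(c['tool_from_camera']);R=np.array(st['orientation']);q=R.T@(np.array(X)-np.array(st['eef_pos']));p=T[:3,:3].T@(q-T[:3,3])
    u=p[:2]/p[2];u=u*(1+k*u@u);return np.array([K[0,0]*u[0]+K[0,2],K[1,1]*u[1]+K[1,2]])
E
python3 - <<'E'
from h import *
np.set_printoptions(precision=4,suppress=True)
s=manip.observe();print(s)
for n in ['side','top','wrist']:
    im=snap(n,n+'0.png')
    for t in ['bed','spot1','probe_grip','probe_tip','holder_mouth','pad_a','glue','hammer','offcut']:
        r=optics.find_in(n,t); print(n,t,[(round(x['p'],2),np.round(np.array(x['location'])*[512,384],1).tolist()) for x in r[:5]])
    c=optics.get_calibration(n);print(c)
E
```

```text
{'time': 0.0, 'joint_pos': array([-1.3032,  0.69  , -0.1945,  1.5663,  0.1573,  0.9025, -0.2151]), 'joint_velocities': array([-0.0003, -0.0026, -0.0006, -0.0002, -0.0028,  0.0002, -0.0009]), 'joint_torque': array([ -0.0008, -52.7567,  -1.2672, -15.3433,  -0.0527,   0.0065,
         0.0002]), 'eef_pos': array([0.1447, 0.6074, 0.2379]), 'orientation': array([[-0.9728,  0.2316, -0.0003],
       [ 0.2316,  0.9728, -0.0018],
       [-0.0001, -0.0018, -1.    ]]), 'force': array([0.5396, 0.2919, 1.0852]), 'torque': array([-0.0246,  0.0113,  0.0408]), 'gripper_width': 0.08808224966952079}
side bed [(0.89, [281.1, 182.1])]
side spot1 [(0.76, [279.2, 184.5])]
side probe_grip [(0.79, [247.4, 247.6]), (0.78, [200.7, 262.2]), (0.77, [226.3, 288.8]), (0.68, [296.4, 260.4]), (0.36, [186.0, 225.1])]
side probe_tip [(0.94, [227.2, 288.4]), (0.83, [244.3, 248.0]), (0.76, [200.4, 263.1]), (0.66, [295.1, 256.6])]
side holder_mouth [(0.58, [250.7, 267.3])]
side pad_a []
side glue [(0.79, [187.5, 223.1])]
side hammer [(0.63, [287.5, 325.3])]
side offcut []
{'K': array([[375.8611,   0.    , 262.4781],
    
[... 1029 characters left out ...]
127, -0.0058],
       [-0.9911, -0.0245, -0.1308,  0.5843],
       [ 0.1311, -0.0096, -0.9913,  1.7778],
       [ 0.    ,  0.    ,  0.    ,  1.    ]])}
wrist bed []
wrist spot1 []
wrist probe_grip []
wrist probe_tip [(0.15, [246.4, 326.6])]
wrist holder_mouth []
wrist pad_a []
wrist glue []
wrist hammer [(0.9, [244.9, 324.4])]
wrist offcut []
{'K': array([[292.0106,   0.    , 256.5945],
       [  0.    , 292.0106, 184.6555],
       [  0.    ,   0.    ,   1.    ]]), 'k1': -0.056855134362311634, 'tool_from_camera': array([[ 0.0001, -0.9571, -0.2898,  0.0742],
       [ 1.    ,  0.    ,  0.0003,  0.0005],
       [-0.0003, -0.2898,  0.9571, -0.1462],
       [ 0.    ,  0.    ,  0.    ,  1.    ]])}
```

View pics/side0.png

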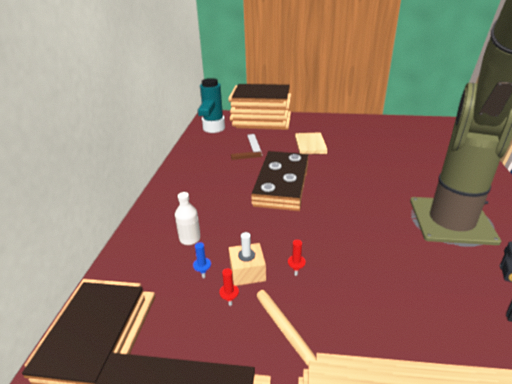

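View pics/top0.png

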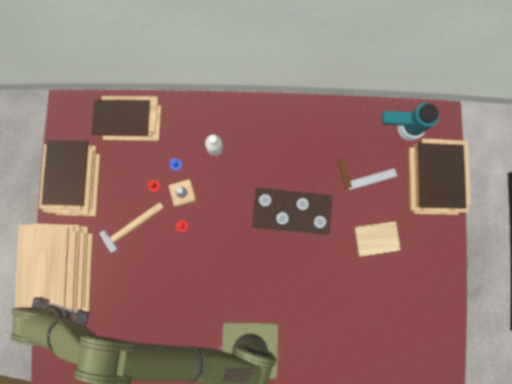

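View pics/wrist0.png

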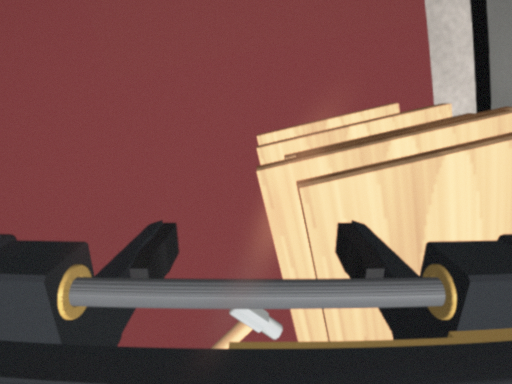

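```bash
python3 - <<'E'
from h import *
np.set_printoptions(precision=4,suppress=True)
t=cv2.imread('pics/top0.png');s=cv2.imread('pics/side0.png')
a=cv2.resize(t[140:250,130:345],None,fx=3.6,fy=3.6,interpolation=cv2.INTER_CUBIC);cv2.imwrite('pics/t0z.png',a)
a=cv2.resize(s[140:310,170:320],None,fx=3.5,fy=3.5,interpolation=cv2.INTER_CUBIC);cv2.imwrite('pics/s0z.png',a)
print(tri([ray('top',(181,190)),ray('side',(246,243))]))
E
```

```text
(array([0.581 , 0.2662, 0.0939]), [np.float64(0.0025067583686889457), np.float64(0.002506758368688697)])
```

View pics/t0z.png

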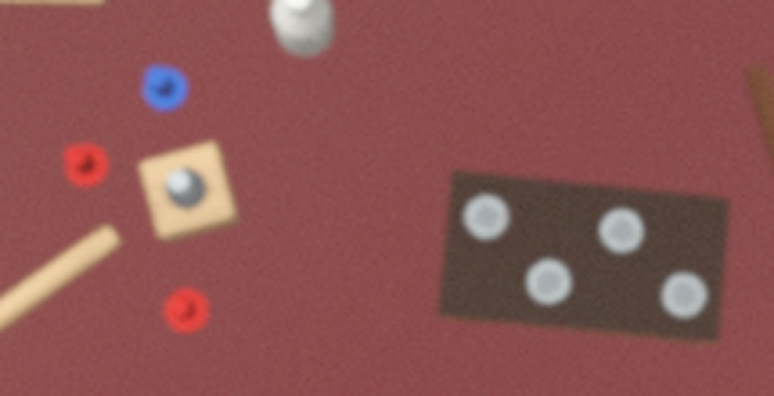

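View pics/s0z.png

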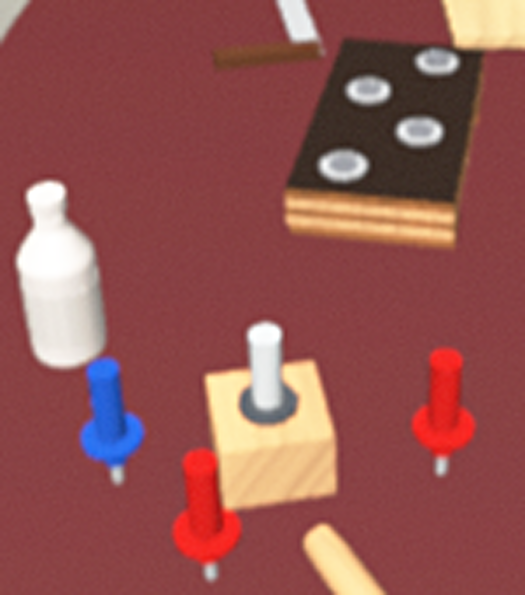

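```bash
python3 - <<'E'
from h import *
np.set_printoptions(precision=4,suppress=True)
T=lambda u,v:np.array([(u+.5)/3.6-.5+130,(v+.5)/3.6-.5+140])
S=lambda u,v:np.array([(u+.5)/3.5-.5+170,(v+.5)/3.5-.5+140])
tp=[(486,216),(549,282),(622,230),(684,295)];sp=[(344,165),(419,131),(368,90),(437,62)]
print('probe top',tri([ray('top',T(178,181)),ray('side',S(265,331))]),onz('top',T(178,181),.121))
print('flange',tri([ray('top',T(187,188)),ray('side',S(268,402))]),onz('top',T(187,188),.061))
print('holder corners',[onz('top',T(*c),.055)[:2] for c in [(138,161),(215,142),(235,215),(160,239)]], np.mean([onz('top',T(*c),.055)[:2] for c in [(138,161),(215,142),(235,215),(160,239)]],0))
for a in [(165,88),(86,164),(187,310)]: print('lookalike',onz('top',T(*a),.04))
W=[]
for a,b in zip(tp,sp): 
    print('pad',tri([ray('top',T(*a)),ray('side',S(*b))]),onz('top',T(*a),.065));W.append(onz('top',T(*a),.065)[:2])
L=np.array([[.03,.105],[-.03,.035],[.03,-.035],[-.03,-.105]])
W=np.array(W);c=W.mean(0);H=L.T@(W-c);th=np.arctan2(H[0,1]-H[1,0],H[0,0]+H[1,1]);R=np.array([[np.cos(th),-np.sin(th)],[np.sin(th),np.cos(th)]])
print(c,th,L@R.T+c-W); print(L@R.T+c)
print('glue',onz('top',T(304,20),.1),'hammer end',onz('top',T(112,235),.02))
E
```

```text
probe top (array([0.5789, 0.2692, 0.1238]), [np.float64(0.0006124993984057789), np.float64(0.000612499398405734)]) [0.5799 0.2696 0.121 ]
flange (array([0.5802, 0.2687, 0.0584]), [np.float64(0.00118960998567096), np.float64(0.001189609985670841)]) [0.581  0.2685 0.061 ]
holder corners [array([0.6088, 0.3217]), array([0.6307, 0.2422]), array([0.555 , 0.2184]), array([0.5281, 0.2951])] [0.5807 0.2693]
lookalike [0.6894 0.2993 0.04  ]
lookalike [0.6066 0.379  0.04  ]
lookalike [0.4566 0.2662 0.04  ]
pad (array([ 0.5578, -0.0402,  0.0619]), [np.float64(0.0016663879025191055), np.float64(0.0016663879025192218)]) [ 0.5592 -0.0401  0.065 ]
pad (array([ 0.4927, -0.1061,  0.0612]), [np.float64(0.00043426399970128833), np.float64(0.0004342639997012243)]) [ 0.4928 -0.1058  0.065 ]
pad (array([ 0.5476, -0.1806,  0.0608]), [np.float64(0.0009797172122045044), np.float64(0.000979717212204546)]) [ 0.5481 -0.1802  0.065 ]
pad (array([ 0.4821, -0.2454,  0.0604]), [np.float64(0.0008232629750040184), np.float64(0.0008232629750039446)]) [ 0.4826 -0.2448  0.065 ]
[ 0.5207 -0.1427] -0.07821035173511522 [[-0.0004 -0.0003]
 [ 0.0006  0.0004]
 [-0.0002  0.0002]
 [-0.     -0.0003]]
[[ 0.5588 -0.0404]
 [ 0.4935 -0.1055]
 [ 0.5478 -0.1799]
 [ 0.4825 -0.245 ]]
glue [0.7519 0.1509 0.1   ] hammer end [0.5346 0.3515 0.02  ]
```

```bash
python3 -m jog '[[-1,[-0.06,-0.03,0],[0,0,0]],[-1,[-0.12,-0.055,0],[0,0,0]],[-1,[-0.18,-0.082,0],[0,0,0]],[-1,[-0.24,-0.109,0],[0,0,0]],[-1,[-0.3,-0.136,0],[0,0,0]],[-1,[-0.36,-0.163,0.01],[0,0,0]],[-1,[-0.41,-0.19,0.02],[0,0,0]],[-1,[-0.46,-0.21,0.03],[0,0,0]],[-1,[-0.502,-0.228,0.03],[0,0,0]],[-1,[-0.502,-0.228,0.03],[0,0,0]],[-1,[-0.502,-0.228,0.03],[0,0,0]]]' 20
python3 - <<'E'
from h import *
np.set_printoptions(precision=4,suppress=True)
s=manip.observe();print(s['time'],s['eef_pos'],s['orientation'],s['joint_pos'],s['force'])
snap('wrist','w1.png');print(optics.find_in('wrist','probe_grip')[:3])
print(proj('wrist',np.array([.58,.269,.121]),s))
E
```

```text
time: 2.88
eef_pos: [0.5797, 0.2706, 0.2086]
orientation: [[-0.973, 0.231, -0.001], [0.231, 0.973, 0.001], [0.001, 0.001, -1.0]]
force: [0.6, 1.1, 1.5]
gripper_width: 0.088
2.875 [0.5797 0.2706 0.2086] [[-0.9728  0.2314 -0.0009]
 [ 0.2314  0.9729  0.0009]
 [ 0.0011  0.0007 -1.    ]] [-0.3741  0.7474 -0.2486  1.5466  0.2179  0.8752  0.638 ] [0.6407 1.0919 1.5236]
[{'location': [0.5854, 0.6607], 'p': 0.77}, {'location': [0.4242, 0.1263], 'p': 0.72}, {'location': [0.501, 0.4568], 'p': 0.6}]
[254.1364 189.3517]
```

View pics/w1.png

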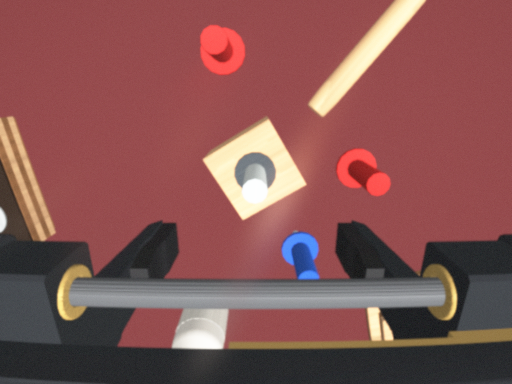

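```bash
python3 -m jog '[[-1,[0,-0.001,0.05],[0,0,0]],[-1,[0,-0.001,0.1],[0,0,0]],[-1,[0,-0.001,0.134],[0,0,0]],[-1,[0,-0.001,0.134],[0,0,0]],[-1,[0,-0.001,0.134],[0,0,0]],[1,[0,-0.001,0.134],[0,0,0]],[1,[0,-0.001,0.134],[0,0,0]],[1,[0,-0.001,0.134],[0,0,0]],[1,[0,-0.001,0.134],[0,0,0]],[1,[0,-0.001,0.134],[0,0,0]],[1,[0,-0.001,0.134],[0,0,0]]]' 55
```

```text
time: 4.35
eef_pos: [0.5785, 0.2709, 0.0748]
orientation: [[-0.973, 0.229, -0.001], [0.229, 0.973, 0.001], [0.001, 0.001, -1.0]]
force: [1.0, 0.3, -0.1]
gripper_width: 0.0302
```

```bash
python3 -m jog '[[1,[0,0,0],[0,0,0]],[1,[0,0,0],[0,0,0]],[1,[0,0,0],[0,0,0]],[1,[0,0,0],[0,0,0]]]' 55
```

```text
time: 4.85
eef_pos: [0.5784, 0.2703, 0.0748]
orientation: [[-0.973, 0.229, -0.001], [0.229, 0.973, 0.0], [0.001, -0.0, -1.0]]
force: [-0.8, -1.9, 2.0]
gripper_width: 0.0208
```

```bash
python3 -m jog '[[1,[0,0,-0.015],[0,0,0]],[1,[0,0,-0.045],[0,0,0]],[1,[0,0,-0.08],[0,0,0]],[1,[0,0,-0.11],[0,0,0]],[1,[-0.007,-0.04,-0.12],[0,0,0]],[1,[-0.016,-0.09,-0.12],[0,0,0]],[1,[-0.024,-0.14,-0.12],[0,0,0]],[1,[-0.032,-0.19,-0.12],[0,0,0]],[1,[-0.041,-0.24,-0.12],[0,0,0]],[1,[-0.048,-0.28,-0.12],[0,0,0]],[1,[-0.052,-0.307,-0.115],[0,0,0]],[1,[-0.052,-0.307,-0.1],[0,0,0]],[1,[-0.052,-0.307,-0.1],[0,0,0]],[1,[-0.052,-0.307,-0.1],[0,0,0]]]'
python3 - <<'E'
from h import *
np.set_printoptions(precision=4,suppress=True)
s=manip.observe();print(s['time'],s['eef_pos'],s['orientation'],s['joint_pos'],s['force'],s['torque'])
a=snap('wrist','w2.png');b=snap('side','s2.png')
cv2.imwrite('pics/s2z.png',cv2.resize(b[90:240,210:360,::-1],None,fx=4,fy=4,interpolation=cv2.INTER_CUBIC))
for z in (.018,0.019,-.0598): print(proj('side',s['eef_pos']+np.array(s['orientation'])@[0,0,-z],s))
E
```

```text
time: 6.6
eef_pos: [0.5592, -0.0383, 0.175]
orientation: [[-0.974, 0.226, -0.001], [0.226, 0.974, 0.002], [0.001, 0.001, -1.0]]
force: [1.1, -0.1, -1.9]
gripper_width: 0.021
6.6 [ 0.5592 -0.0383  0.175 ] [[-0.974   0.2264 -0.0009]
 [ 0.2264  0.974   0.0016]
 [ 0.0012  0.0013 -1.    ]] [ 0.1552  0.6995 -0.2826  1.8224  0.2938  0.6615  1.0445] [ 1.0633 -0.0603 -1.9067] [ 0.0429  0.0477 -0.0328]
[266.458  149.6806]
[266.4541 149.3768]
[266.7511 172.4372]
```

View pics/w2.png

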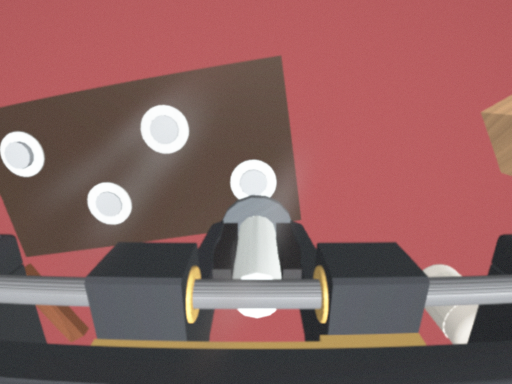

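View pics/s2z.png

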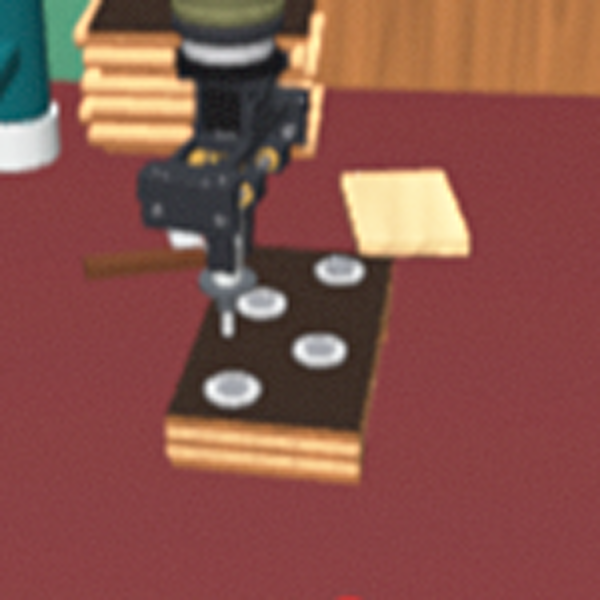

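```bash
python3 - <<'E'
from h import *
np.set_printoptions(precision=4,suppress=True)
s=manip.observe()
for p in [(253,181),(164,129),(109.5,203.5),(22.5,154)]: print(onz('wrist',p,.062,s))
E
```

```text
[ 0.5594 -0.0417  0.062 ]
[ 0.4949 -0.1072  0.062 ]
[ 0.5499 -0.1811  0.062 ]
[ 0.4847 -0.2456  0.062 ]
```

```bash
cat > f.py <<'E'
from h import *
import sys
n=int(sys.argv[1]) if len(sys.argv)>1 else 4
F=[];P=[];T=[]
for i in range(n):
    if i: optics.get_image('side')
    s=manip.observe();F.append(s['force']);P.append(s['eef_pos']);T.append(s['torque'])
F=np.array(F);P=np.array(P)
print('t',s['time'],'Fz',np.round(F[:,2],2),'mean',F.mean(0).round(2),'P',P.mean(0).round(4),'zs',P[:,2].round(5),'T',np.mean(T,0).round(3))
E
python3 -m jog '[[1,[0,-0.003,0.015],[0,0,0]],[1,[0,-0.003,0.03],[0,0,0]],[1,[0,-0.003,0.034],[0,0,0]],[1,[0,-0.003,0.034],[0,0,0]],[1,[0,-0.003,0.034],[0,0,0]]]'; python3 f.py 8
```

```text
time: 7.32
eef_pos: [0.5588, -0.0417, 0.1413]
orientation: [[-0.974, 0.227, 0.0], [0.227, 0.974, 0.001], [0.0, 0.001, -1.0]]
force: [-0.1, 0.1, -1.4]
gripper_width: 0.0212
t 7.675 Fz [-1.4  -1.61 -1.08 -2.5  -2.17 -2.48 -2.18 -1.61] mean [ 0.02  0.1  -1.88] P [ 0.5588 -0.0418  0.1414] zs [0.14133 0.14147 0.14151 0.14151 0.14147 0.14143 0.1414  0.14131] T [ 0.    -0.008 -0.006]
```

```bash
python3 -m jog '[[1,[0,0,0.002],[0,0,0]],[1,[0,0,0.004],[0,0,0]],[1,[0,0,0.004],[0,0,0]]]' >/dev/null; python3 f.py 3;  python3 -m jog '[[1,[0,0,0.001],[0,0,0]],[1,[0,0,0.002],[0,0,0]],[1,[0,0,0.002],[0,0,0]]]'>/dev/null; python3 f.py 3
```

```text
t 8.15 Fz [-1.46 -2.37 -2.99] mean [ 0.37 -0.15 -2.27] P [ 0.5585 -0.0418  0.1372] zs [0.13707 0.13715 0.13725] T [0.004 0.001 0.012]
t 8.625 Fz [-2.7  -2.55 -2.24] mean [-0.34  0.09 -2.49] P [ 0.5586 -0.0418  0.1352] zs [0.13515 0.13519 0.13521] T [-0.009 -0.013 -0.016]
```

```bash
python3 -m jog '[[1,[0,0,0.001],[0,0,0]],[1,[0,0,0.002],[0,0,0]],[1,[0,0,0.002],[0,0,0]]]' >/dev/null; python3 f.py 3;  python3 -m jog '[[1,[0,0,0.001],[0,0,0]],[1,[0,0,0.002],[0,0,0]],[1,[0,0,0.002],[0,0,0]]]'>/dev/null; python3 f.py 3
```

```text
t 9.1 Fz [-1.57 -1.53 -1.56] mean [-0.05 -0.15 -1.56] P [ 0.5586 -0.0418  0.1332] zs [0.13311 0.13316 0.13321] T [-0.016  0.014  0.006]
t 9.575 Fz [-2.49 -2.1  -2.41] mean [-0.06 -0.3  -2.33] P [ 0.5586 -0.0418  0.1311] zs [0.13111 0.13113 0.13118] T [ 0.003  0.016 -0.006]
```

```bash
python3 -m jog '[[1,[0,0,0.001],[0,0,0]],[1,[0,0,0.0015],[0,0,0]],[1,[0,0,0.0015],[0,0,0]]]' >/dev/null; python3 f.py 3;  python3 -m jog '[[1,[0,0,0.001],[0,0,0]],[1,[0,0,0.0015],[0,0,0]],[1,[0,0,0.0015],[0,0,0]]]'>/dev/null; python3 f.py 3
```

```text
t 10.05 Fz [-2.02 -2.05 -1.28] mean [ 0.74 -0.61 -1.78] P [ 0.5586 -0.0417  0.1296] zs [0.1296  0.12965 0.12968] T [-0.007  0.016  0.004]
t 10.525 Fz [-1.7 -1.8 -2.9] mean [-0.29 -0.09 -2.13] P [ 0.5586 -0.0417  0.1281] zs [0.1281  0.12814 0.12818] T [ 0.011 -0.016 -0.018]
```

Tip about 0.0683, still free.

```bash
python3 -m jog '[[1,[0,0,0.001],[0,0,0]],[1,[0,0,0.0015],[0,0,0]],[1,[0,0,0.0015],[0,0,0]]]' >/dev/null; python3 f.py 3;  python3 -m jog '[[1,[0,0,0.001],[0,0,0]],[1,[0,0,0.0015],[0,0,0]],[1,[0,0,0.0015],[0,0,0]]]'>/dev/null; python3 f.py 3
```

```text
t 11.0 Fz [-2.07 -2.21 -1.67] mean [ 0.19 -0.12 -1.98] P [ 0.5586 -0.0417  0.1266] zs [0.1266  0.12665 0.12668] T [-0.023  0.012 -0.007]
t 11.475 Fz [-2.44 -1.62 -2.19] mean [-0.12  0.17 -2.08] P [ 0.5586 -0.0417  0.1251] zs [0.1251  0.12514 0.12516] T [ 0.006  0.006 -0.019]
```

```bash
python3 -m jog '[[1,[0,0,0.0005],[0,0,0]],[1,[0,0,0.001],[0,0,0]],[1,[0,0,0.001],[0,0,0]]]' >/dev/null; python3 f.py 3;  python3 -m jog '[[1,[0,0,0.0005],[0,0,0]],[1,[0,0,0.001],[0,0,0]],[1,[0,0,0.001],[0,0,0]]]'>/dev/null; python3 f.py 3
```

```text
t 11.95 Fz [0.6  0.02 0.54] mean [-0.33 -0.21  0.39] P [ 0.5587 -0.0417  0.1243] zs [0.12433 0.12431 0.12432] T [-0.017  0.06   0.008]
t 12.425 Fz [1.15 0.7  0.5 ] mean [-0.31 -0.24  0.79] P [ 0.5587 -0.0417  0.1233] zs [0.1233  0.1233  0.12331] T [-0.032  0.107 -0.003]
```

```bash
python3 -m jog '[[1,[0,0,-0.016],[0,0,0]],[1,[0.024,-0.039,-0.016],[0,0,0]],[1,[0.0484,-0.0773,-0.016],[0,0,0]],[1,[0.0484,-0.0773,-0.016],[0,0,0]],[1,[0.0484,-0.0773,-0.010],[0,0,0]],[1,[0.0484,-0.0773,-0.0085],[0,0,0]],[1,[0.0484,-0.0773,-0.0085],[0,0,0]]]' >/dev/null; python3 f.py 3;  python3 -m jog '[[1,[0,0,0.0005],[0,0,0]],[1,[0,0,0.001],[0,0,0]],[1,[0,0,0.001],[0,0,0]]]'>/dev/null; python3 f.py 3
```

```text
t 13.4 Fz [-1.63 -1.87 -2.09] mean [ 0.09 -0.31 -1.86] P [ 0.4945 -0.1052  0.1316] zs [0.13158 0.13165 0.13172] T [-0.01   0.003 -0.001]
t 13.875 Fz [-2.34 -3.23 -1.68] mean [ 0.17  0.08 -2.42] P [ 0.4944 -0.1055  0.1307] zs [0.1307  0.13071 0.13071] T [ 0.001  0.009 -0.016]
```

```bash
python3 -m jog '[[1,[0,0,0.0005],[0,0,0]],[1,[0,0,0.001],[0,0,0]],[1,[0,0,0.001],[0,0,0]]]' >/dev/null; python3 f.py 3;  python3 -m jog '[[1,[0,0,0.0005],[0,0,0]],[1,[0,0,0.001],[0,0,0]],[1,[0,0,0.001],[0,0,0]]]'>/dev/null; python3 f.py 3;python3 -m jog '[[1,[0,0,0.0005],[0,0,0]],[1,[0,0,0.001],[0,0,0]],[1,[0,0,0.001],[0,0,0]]]'>/dev/null; python3 f.py 3
```

```text
t 14.35 Fz [-1.72 -1.08 -1.14] mean [-0.11  0.06 -1.31] P [ 0.4944 -0.1055  0.1297] zs [0.12966 0.12967 0.12971] T [-0.036  0.005 -0.007]
t 14.825 Fz [-2.09 -3.09 -2.68] mean [-0.55 -0.35 -2.62] P [ 0.4944 -0.1055  0.1287] zs [0.12865 0.12868 0.12867] T [ 0.007 -0.002  0.017]
t 15.3 Fz [-1.57 -1.66 -2.65] mean [ 0.48 -0.04 -1.96] P [ 0.4944 -0.1055  0.1277] zs [0.12763 0.12765 0.12768] T [-0.     0.02  -0.015]
```

```bash
python3 -m jog '[[1,[0,0,0.001],[0,0,0]],[1,[0,0,0.0015],[0,0,0]],[1,[0,0,0.0015],[0,0,0]]]' >/dev/null; python3 f.py 3;  python3 -m jog '[[1,[0,0,0.0005],[0,0,0]],[1,[0,0,0.001],[0,0,0]],[1,[0,0,0.001],[0,0,0]]]'>/dev/null; python3 f.py 3;python3 -m jog '[[1,[0,0,0.0005],[0,0,0]],[1,[0,0,0.001],[0,0,0]],[1,[0,0,0.001],[0,0,0]]]'>/dev/null; python3 f.py 3
```

```text
t 15.775 Fz [-2.02 -2.17 -2.09] mean [-0.12 -0.1  -2.1 ] P [ 0.4944 -0.1055  0.1261] zs [0.12612 0.12615 0.12617] T [-0.021  0.046  0.03 ]
t 16.25 Fz [-1.86 -1.32 -2.45] mean [-0.28 -0.29 -1.88] P [ 0.4944 -0.1054  0.1251] zs [0.12512 0.12514 0.12516] T [-0.007  0.024  0.001]
t 16.725 Fz [ 0.66 -0.96  0.25] mean [-0.32 -0.17 -0.01] P [ 0.4944 -0.1054  0.1243] zs [0.12429 0.12428 0.12428] T [-0.012  0.042 -0.023]
```

```bash
python3 -m jog '[[1,[0,0,-0.014],[0,0,0]],[1,[-0.035,-0.03,-0.014],[0,0,0]],[1,[-0.0701,-0.0603,-0.014],[0,0,0]],[1,[-0.0701,-0.0603,-0.014],[0,0,0]],[1,[-0.0701,-0.0603,-0.009],[0,0,0]],[1,[-0.0701,-0.0603,-0.007],[0,0,0]],[1,[-0.0701,-0.0603,-0.007],[0,0,0]]]' >/dev/null; python3 f.py 3;  python3 -m jog '[[1,[0,0,0.0005],[0,0,0]],[1,[0,0,0.001],[0,0,0]],[1,[0,0,0.001],[0,0,0]]]'>/dev/null; python3 f.py 3;python3 -m jog '[[1,[0,0,0.0005],[0,0,0]],[1,[0,0,0.001],[0,0,0]],[1,[0,0,0.001],[0,0,0]]]'>/dev/null; python3 f.py 3
```

```text
t 17.7 Fz [-1.94 -1.74 -2.04] mean [ 0.16 -0.02 -1.91] P [ 0.5487 -0.1792  0.1312] zs [0.13104 0.13116 0.13127] T [-0.009  0.009  0.003]
t 18.175 Fz [-1.53 -2.01 -2.2 ] mean [ 0.45  0.54 -1.91] P [ 0.5489 -0.1794  0.1303] zs [0.13025 0.13026 0.13027] T [ 0.003  0.008 -0.018]
t 18.65 Fz [-2.44 -1.69 -1.71] mean [-0.12 -0.26 -1.95] P [ 0.5489 -0.1794  0.1292] zs [0.12919 0.12921 0.12927] T [-0.011  0.012 -0.027]
```

```bash
python3 -m jog '[[1,[0,0,0.0005],[0,0,0]],[1,[0,0,0.001],[0,0,0]],[1,[0,0,0.001],[0,0,0]]]' >/dev/null; python3 f.py 3;  python3 -m jog '[[1,[0,0,0.001],[0,0,0]],[1,[0,0,0.0015],[0,0,0]],[1,[0,0,0.0015],[0,0,0]]]'>/dev/null; python3 f.py 3;python3 -m jog '[[1,[0,0,0.0005],[0,0,0]],[1,[0,0,0.001],[0,0,0]],[1,[0,0,0.001],[0,0,0]]]'>/dev/null; python3 f.py 3
```

```text
t 19.125 Fz [-1.08 -2.1  -2.07] mean [ 0.28  0.03 -1.75] P [ 0.5489 -0.1794  0.1282] zs [0.12818 0.12819 0.12823] T [0.024 0.    0.01 ]
t 19.6 Fz [-1.85 -2.41 -1.68] mean [ 0.25 -0.22 -1.98] P [ 0.5489 -0.1794  0.1267] zs [0.12666 0.1267  0.12673] T [-0.017  0.019  0.   ]
t 20.075 Fz [-1.26 -1.27 -1.81] mean [-0.72 -0.51 -1.45] P [ 0.5489 -0.1794  0.1257] zs [0.12568 0.1257  0.12571] T [-0.01  -0.018 -0.014]
```

```bash
python3 -m jog '[[1,[0,0,0.0005],[0,0,0]],[1,[0,0,0.001],[0,0,0]],[1,[0,0,0.001],[0,0,0]]]' >/dev/null; python3 f.py 3;  python3 -m jog '[[1,[0,0,0.0005],[0,0,0]],[1,[0,0,0.001],[0,0,0]],[1,[0,0,0.001],[0,0,0]]]'>/dev/null; python3 f.py 3
```

```text
t 20.55 Fz [-2.02 -1.96 -1.58] mean [ 0.07  0.21 -1.86] P [ 0.5489 -0.1794  0.1247] zs [0.12469 0.12472 0.12471] T [ 0.003 -0.016 -0.002]
t 21.025 Fz [ 0.11 -0.14  0.93] mean [-0.18  0.14  0.3 ] P [ 0.549  -0.1794  0.1239] zs [0.12387 0.12391 0.12389] T [0.015 0.093 0.009]
```

```bash
python3 -m jog '[[1,[0,0,-0.015],[0,0,0]],[1,[0.024,-0.039,-0.015],[0,0,0]],[1,[0.0489,-0.0788,-0.015],[0,0,0]],[1,[0.0489,-0.0788,-0.015],[0,0,0]],[1,[0.0489,-0.0788,-0.01],[0,0,0]],[1,[0.0489,-0.0788,-0.0075],[0,0,0]],[1,[0.0489,-0.0788,-0.0075],[0,0,0]]]' >/dev/null; python3 f.py 3;  python3 -m jog '[[1,[0,0,0.0005],[0,0,0]],[1,[0,0,0.001],[0,0,0]],[1,[0,0,0.001],[0,0,0]]]'>/dev/null; python3 f.py 3;python3 -m jog '[[1,[0,0,0.0005],[0,0,0]],[1,[0,0,0.001],[0,0,0]],[1,[0,0,0.001],[0,0,0]]]'>/dev/null; python3 f.py 3
```

```text
t 22.0 Fz [-2.01 -1.77 -1.92] mean [-0.3   0.46 -1.9 ] P [ 0.4842 -0.2443  0.1311] zs [0.13105 0.13115 0.13123] T [0.006 0.021 0.011]
t 22.475 Fz [-1.89 -2.38 -2.01] mean [ 0.08  0.12 -2.1 ] P [ 0.4841 -0.2446  0.1302] zs [0.13019 0.13022 0.13024] T [-0.005  0.028  0.001]
t 22.95 Fz [-2.14 -2.02 -2.06] mean [-0.23 -0.35 -2.07] P [ 0.484  -0.2446  0.1292] zs [0.12918 0.12921 0.12923] T [-0.009 -0.007  0.014]
```

```bash
python3 -m jog '[[1,[0,0,0.0005],[0,0,0]],[1,[0,0,0.001],[0,0,0]],[1,[0,0,0.001],[0,0,0]]]' >/dev/null; python3 f.py 3;  python3 -m jog '[[1,[0,0,0.0005],[0,0,0]],[1,[0,0,0.001],[0,0,0]],[1,[0,0,0.001],[0,0,0]]]'>/dev/null; python3 f.py 4
```

```text
t 23.425 Fz [-2.41 -1.42 -2.12] mean [ 0.12 -0.17 -1.98] P [ 0.484  -0.2445  0.1282] zs [0.12819 0.12821 0.12822] T [-0.05  -0.021 -0.003]
t 23.95 Fz [-0.57  1.31  1.35  0.45] mean [-0.37 -0.14  0.63] P [ 0.4841 -0.2446  0.1273] zs [0.12734 0.12734 0.12733 0.12732] T [0.015 0.087 0.004]
```

```bash
python3 -m jog '[[1,[0,0,0.001],[0,0,0]],[1,[0,0,0.002],[0,0,0]],[1,[0,0,0.003],[0,0,0]],[1,[0,0,0.004],[0,0,0]],[1,[0,0,0.0045],[0,0,0]],[1,[0,0,0.0045],[0,0,0]]]' >/dev/null; python3 f.py 4;  python3 -m jog '[[1,[0,0,0.0005],[0,0,0]],[1,[0,0,0.001],[0,0,0]],[1,[0,0,0.001],[0,0,0]]]'>/dev/null; python3 f.py 3
```

```text
t 24.85 Fz [3.2  2.03 2.8  1.43] mean [-0.73  0.51  2.36] P [ 0.4842 -0.2446  0.1228] zs [0.12282 0.12284 0.12285 0.12287] T [ 0.054  0.123 -0.002]
t 25.325 Fz [3.03 3.92 3.79] mean [-0.81  0.33  3.58] P [ 0.4842 -0.2446  0.1219] zs [0.12195 0.12193 0.12193] T [ 0.07   0.243 -0.002]
```

```bash
python3 -m jog '[[1,[0,0,0.0003],[0,0,0]],[1,[0,0,0.0006],[0,0,0]],[1,[0,0,0.0009],[0,0,0]],[1,[0,0,0.001],[0,0,0]]]' >/dev/null; python3 f.py 3;  python3 -m jog '[[1,[0,0,0.0003],[0,0,0]],[1,[0,0,0.0006],[0,0,0]],[1,[0,0,0.0009],[0,0,0]],[1,[0,0,0.001],[0,0,0]]]' >/dev/null; python3 f.py 3
```

```text
t 25.925 Fz [ 9.76  9.26 10.53] mean [-2.44  0.95  9.85] P [ 0.4843 -0.2446  0.1216] zs [0.1216  0.12163 0.12163] T [0.212 0.501 0.026]
t 26.525 Fz [10.44 10.41  9.35] mean [-2.15  0.9  10.06] P [ 0.4843 -0.2446  0.1213] zs [0.1213  0.12129 0.12128] T [0.277 0.539 0.017]
```

```bash
python3 -m jog '[[1,[0,0,0.0004],[0,0,0]],[1,[0,0,0.0008],[0,0,0]],[1,[0,0,0.0011],[0,0,0]],[1,[0,0,0.0014],[0,0,0]],[1,[0,0,0.0017],[0,0,0]],[1,[0,0,0.002],[0,0,0]],[1,[0,0,0.0022],[0,0,0]]]' ; python3 f.py 2
```

```text
time: 27.4
eef_pos: [0.4843, -0.2446, 0.1198]
orientation: [[-0.975, 0.224, 0.001], [0.224, 0.975, 0.0], [-0.001, 0.0, -1.0]]
force: [-1.2, 1.4, 10.1]
gripper_width: 0.0208
t 27.45 Fz [10.1   9.95] mean [-1.81  1.2  10.03] P [ 0.4843 -0.2446  0.1198] zs [0.11976 0.11975] T [ 0.196  0.557 -0.037]
```

```bash
python3 -m jog '[[1,[0,0,0.0004],[0,0,0]],[1,[0,0,0.0008],[0,0,0]],[1,[0,0,0.0011],[0,0,0]],[1,[0,0,0.0014],[0,0,0]],[1,[0,0,0.0016],[0,0,0]]]' >/dev/null; python3 f.py 2
python3 -m jog '[[1,[0,0,-0.003],[0,0,0]],[1,[0,0,-0.006],[0,0,0]],[1,[0,0,-0.0075],[0,0,0]],[1,[0,0,-0.0075],[0,0,0]]]' >/dev/null; python3 f.py 3
python3 -m jog '[[1,[0,0,0.0003],[0,0,0]],[1,[0,0,0.0005],[0,0,0]],[1,[0,0,0.0005],[0,0,0]]]' >/dev/null; python3 f.py 3
```

```text
t 28.125 Fz [9.88 9.05] mean [-2.13  0.69  9.47] P [ 0.4843 -0.2446  0.1188] zs [0.11883 0.11882] T [ 0.226  0.577 -0.005]
t 28.725 Fz [-1.47 -2.09 -2.27] mean [-0.5   0.23 -1.94] P [ 0.4842 -0.2445  0.126 ] zs [0.12603 0.12602 0.12602] T [-0.017  0.031 -0.01 ]
t 29.2 Fz [-1.27 -1.96 -1.86] mean [ 0.36 -0.18 -1.7 ] P [ 0.4841 -0.2445  0.1255] zs [0.12542 0.12548 0.1255 ] T [0.03  0.003 0.007]
```

```bash
python3 -m jog '[[1,[0,0,0.0002],[0,0,0]],[1,[0,0,0.0003],[0,0,0]],[1,[0,0,0.0003],[0,0,0]]]' >/dev/null; python3 f.py 3
python3 -m jog '[[1,[0,0,0.0002],[0,0,0]],[1,[0,0,0.0003],[0,0,0]],[1,[0,0,0.0003],[0,0,0]]]' >/dev/null; python3 f.py 3
python3 -m jog '[[1,[0,0,0.0002],[0,0,0]],[1,[0,0,0.0003],[0,0,0]],[1,[0,0,0.0003],[0,0,0]]]' >/dev/null; python3 f.py 3
```

```text
t 29.675 Fz [-2.16 -2.59 -1.96] mean [ 0.37  0.26 -2.24] P [ 0.4842 -0.2445  0.1252] zs [0.1252  0.1252  0.12521] T [-0.007  0.054  0.004]
t 30.15 Fz [ 1.24 -0.18  0.38] mean [-0.61 -0.08  0.48] P [ 0.4842 -0.2446  0.125 ] zs [0.12504 0.12505 0.12503] T [ 0.042  0.109 -0.013]
t 30.625 Fz [ 0.64  0.88 -0.02] mean [0.04 0.53 0.5 ] P [ 0.4843 -0.2446  0.1247] zs [0.12475 0.12473 0.12476] T [ 0.022  0.095 -0.022]
```

```bash
python3 -m jog '[[1,[0,0,0.0015],[0,0,0]],[1,[0,0,0.003],[0,0,0]],[1,[0,0,0.0045],[0,0,0]],[1,[0,0,0.0055],[0,0,0]],[1,[0,0,0.006],[0,0,0]],[1,[0,0,0.0064],[0,0,0]],[1,[0,0,0.0067],[0,0,0]],[1,[0,0,0.007],[0,0,0]],[1,[0,0,0.007],[0,0,0]]]' >/dev/null; python3 f.py 3
```

```text
t 31.85 Fz [9.02 9.63 9.75] mean [-2.32  1.27  9.47] P [ 0.4844 -0.2446  0.1186] zs [0.11857 0.11856 0.11856] T [ 0.206  0.52  -0.008]
```

```bash
python3 -m jog '[[1,[0,0,0.0004],[0,0,0]],[1,[0,0,0.0007],[0,0,0]],[1,[0,0,0.0009],[0,0,0]],[1,[0,0,0.0009],[0,0,0]]]' >/dev/null; python3 f.py 2
python3 -m jog '[[1,[0,0,-0.003],[0,0,0]],[1,[0,0,-0.006],[0,0,0]],[1,[0,0,-0.0068],[0,0,0]],[1,[0,0,-0.0068],[0,0,0]]]' >/dev/null; python3 f.py 3
python3 -m jog '[[1,[0,0,0.0002],[0,0,0]],[1,[0,0,0.0002],[0,0,0]]]' >/dev/null; python3 f.py 3
python3 -m jog '[[1,[0,0,0.0002],[0,0,0]],[1,[0,0,0.0002],[0,0,0]]]' >/dev/null; python3 f.py 3
python3 -m jog '[[1,[0,0,0.0002],[0,0,0]],[1,[0,0,0.0002],[0,0,0]]]' >/dev/null; python3 f.py 3
```

```text
t 32.4 Fz [8.63 9.76] mean [-2.19  0.76  9.2 ] P [ 0.4844 -0.2446  0.1184] zs [0.11844 0.11844] T [ 0.249  0.563 -0.02 ]
t 33.0 Fz [-1.99 -1.72 -1.86] mean [ 0.09 -0.4  -1.86] P [ 0.4844 -0.2446  0.1249] zs [0.12495 0.12494 0.12493] T [ 0.007 -0.003 -0.002]
t 33.35 Fz [-1.06 -0.46 -0.41] mean [-0.16 -0.48 -0.64] P [ 0.4843 -0.2445  0.1247] zs [0.12474 0.12473 0.12472] T [-0.009  0.026  0.017]
t 33.7 Fz [-0.53  0.41  0.56] mean [-0.14 -0.07  0.15] P [ 0.4844 -0.2445  0.1246] zs [0.12464 0.12463 0.12461] T [ 0.043  0.07  -0.009]
t 34.05 Fz [ 0.48  0.66 -0.44] mean [-0.64 -0.1   0.23] P [ 0.4844 -0.2445  0.1244] zs [0.12442 0.12444 0.12445] T [0.042 0.099 0.027]
```

```bash
python3 -m jog '[[1,[0,0,-0.02],[0,0,0]],[1,[0,0,-0.05],[0,0,0]],[1,[0.001,0.03,-0.066],[0,0,0]],[1,[0.003,0.08,-0.066],[0,0,0]],[1,[0.006,0.13,-0.066],[0,0,0]],[1,[0.008,0.18,-0.066],[0,0,0]],[1,[0.01,0.23,-0.066],[0,0,0]],[1,[0.013,0.28,-0.066],[0,0,0]],[1,[0.015,0.33,-0.066],[0,0,0]],[1,[0.017,0.38,-0.066],[0,0,0]],[1,[0.02,0.43,-0.066],[0,0,0]],[1,[0.022,0.48,-0.066],[0,0,0]],[1,[0.023,0.51,-0.066],[0,0,0]],[1,[0.0237,0.523,-0.066],[0,0,0]],[1,[0.0237,0.523,-0.066],[0,0,0]],[1,[0.0237,0.523,-0.066],[0,0,0]]]'
python3 - <<'E'
from h import *
np.set_printoptions(precision=4,suppress=True)
s=manip.observe();print(s['time'],s['eef_pos'],s['force'])
a=snap('wrist','w3.png');b=snap('side','s3.png')
cv2.imwrite('pics/s3z.png',cv2.resize(b[180:310,180:310,::-1],None,fx=4,fy=4,interpolation=cv2.INTER_CUBIC))
E
```

```text
time: 36.05
eef_pos: [0.5784, 0.268, 0.1898]
orientation: [[-0.974, 0.226, 0.001], [0.226, 0.974, -0.003], [-0.002, -0.003, -1.0]]
force: [0.0, -0.6, -2.9]
gripper_width: 0.0206
36.05 [0.5784 0.268  0.1898] [ 0.0055 -0.6356 -2.8732]
```

View pics/w3.png

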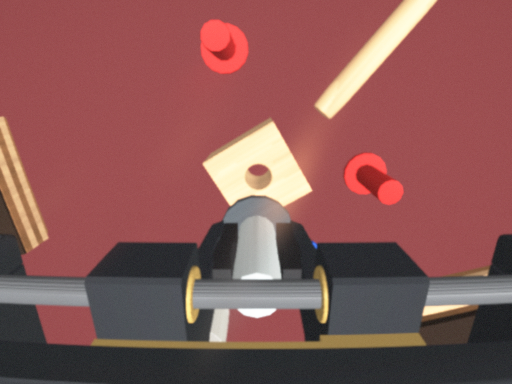

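View pics/s3z.png

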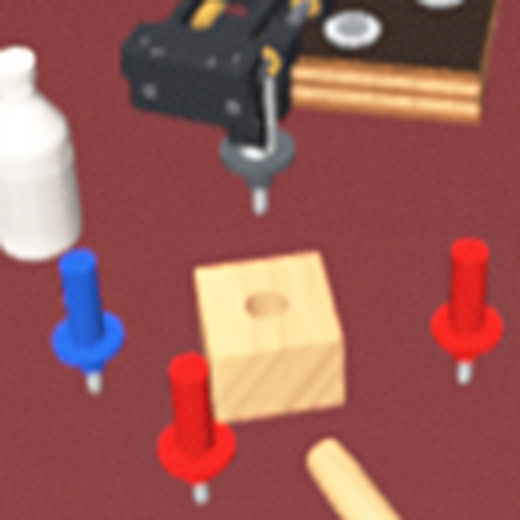

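```bash
python3 - <<'E'
from h import *
np.set_printoptions(precision=4,suppress=True)
s=manip.observe()
p=(258.5,176);q=((267.5)/4-.5+180,305.5/4-.5+180)
print(onz('wrist',p,.055,s),onz('side',q,.055),tri([ray('wrist',p,s),ray('side',q)]))
R=np.array(s['orientation']);print(s['eef_pos'],R.T@(onz('wrist',p,.055,s)-s['eef_pos']))
E
```

```text
[0.5812 0.27   0.055 ] [0.5785 0.2701 0.055 ] (array([0.5798, 0.2701, 0.0554]), [np.float64(0.0013057138585765413), np.float64(0.0013057138585764808)])
[0.5786 0.2683 0.1901] [-0.002   0.0025  0.1351]
```

```bash
python3 -m jog '[[1,[0,0.0018,0.03],[0,0,0]],[1,[0,0.0018,0.06],[0,0,0]],[1,[0,0.0018,0.08],[0,0,0]],[1,[0,0.0018,0.095],[0,0,0]],[1,[0,0.0018,0.095],[0,0,0]]]'; python3 f.py 2
```

```text
time: 36.78
eef_pos: [0.5787, 0.2689, 0.0942]
orientation: [[-0.974, 0.227, -0.0], [0.227, 0.974, -0.004], [-0.001, -0.004, -1.0]]
force: [-0.8, 0.4, -2.3]
gripper_width: 0.021
t 36.825 Fz [-2.34 -1.11] mean [-0.42  0.05 -1.73] P [0.579  0.2692 0.0947] zs [0.09423 0.09514] T [ 0.018  0.016 -0.037]
```

```bash
python3 -m jog '[[1,[0,0.0005,0.006],[0,0,0]],[1,[0,0.0005,0.012],[0,0,0]],[1,[0,0.0005,0.017],[0,0,0]],[1,[0,0.0005,0.0185],[0,0,0]],[1,[0,0.0005,0.0185],[0,0,0]]]'; python3 f.py 3
```

```text
time: 37.45
eef_pos: [0.5793, 0.2699, 0.0765]
orientation: [[-0.974, 0.227, 0.001], [0.227, 0.974, -0.003], [-0.002, -0.002, -1.0]]
force: [0.3, 0.2, -1.5]
gripper_width: 0.0209
t 37.55 Fz [-1.5  -1.9  -1.82] mean [ 0.43  0.11 -1.74] P [0.5794 0.27   0.0767] zs [0.07653 0.07668 0.07678] T [-0.012  0.042 -0.008]
```

```bash
python3 -m jog '[[1,[0,0,0.001],[0,0,0]],[1,[0,0,0.0018],[0,0,0]],[1,[0,0,0.0018],[0,0,0]]]' >/dev/null; python3 f.py 3
python3 - <<'E'
from h import *
b=snap('side','s4.png')
cv2.imwrite('pics/s4z.png',cv2.resize(b[180:310,180:310,::-1],None,fx=4,fy=4,interpolation=cv2.INTER_CUBIC))
E
```

```text
t 38.025 Fz [-0.84 -1.92 -2.31] mean [-0.28 -0.01 -1.69] P [0.5795 0.27   0.0749] zs [0.07491 0.07496 0.07498] T [-0.018  0.014 -0.001]
```

View pics/s4z.png

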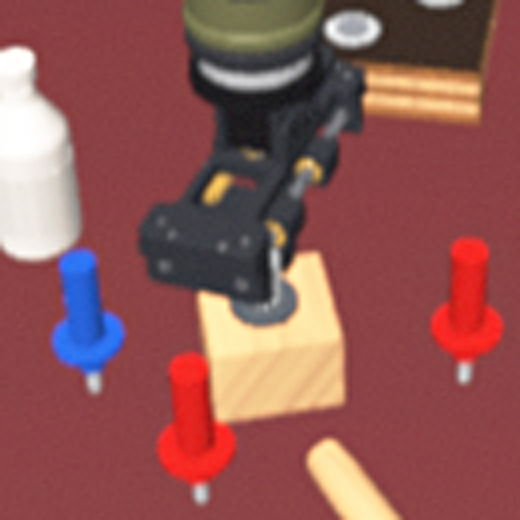

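```bash
python3 -m jog '[[1,[0,0,0.0005],[0,0,0]],[1,[0,0,0.0005],[0,0,0]]]' >/dev/null; python3 f.py 2; python3 -m jog '[[1,[0,0,0.0005],[0,0,0]],[1,[0,0,0.0005],[0,0,0]]]' >/dev/null; python3 f.py 3
```

```text
t 38.375 Fz [0.14 2.44] mean [-0.37 -0.51  1.29] P [0.5796 0.27   0.0748] zs [0.07478 0.0748 ] T [-0.044  0.174 -0.007]
t 38.725 Fz [5.34 5.64 6.91] mean [-1.76 -1.15  5.96] P [0.5797 0.27   0.0748] zs [0.07477 0.07479 0.07474] T [-0.166  0.462  0.04 ]
```

```bash
python3 -m jog '[[0.3,[0,0,-0.0004],[0,0,0]],[0,[0,0,-0.0004],[0,0,0]],[-0.3,[0,0,-0.0004],[0,0,0]],[-0.3,[0,0,-0.0004],[0,0,0]],[-0.3,[0,0,-0.0004],[0,0,0]],[-0.3,[0,0,-0.0004],[0,0,0]]]'
```

```text
time: 39.48
eef_pos: [0.5797, 0.27, 0.0751]
orientation: [[-0.974, 0.227, 0.002], [0.227, 0.974, -0.002], [-0.003, -0.002, -1.0]]
force: [-0.6, 0.3, -0.2]
gripper_width: 0.057
```

```bash
python3 -m jog '[[-0.3,[0,0,-0.02],[0,0,0]],[-0.3,[0,0,-0.06],[0,0,0]],[-0.3,[0,0,-0.11],[0,0,0]],[-0.3,[0,0,-0.16],[0,0,0]],[-0.3,[0,0,-0.2],[0,0,0]],[-0.3,[0,0,-0.2],[0,0,0]],[-0.3,[0,0,-0.2],[0,0,0]]]'
python3 - <<'E'
from h import *
a=snap('side','s5.png');b=snap('wrist','w5.png')
cv2.imwrite('pics/s5z.png',cv2.resize(np.hstack([a[180:310,180:310,::-1],a[130:260,210:340,::-1]]),None,fx=3,fy=3,interpolation=cv2.INTER_CUBIC))
E
```

```text
time: 40.35
eef_pos: [0.5788, 0.2702, 0.2754]
orientation: [[-0.974, 0.227, 0.002], [0.227, 0.974, -0.003], [-0.003, -0.002, -1.0]]
force: [-0.5, -0.3, -0.9]
gripper_width: 0.0573
```

View pics/s5z.png

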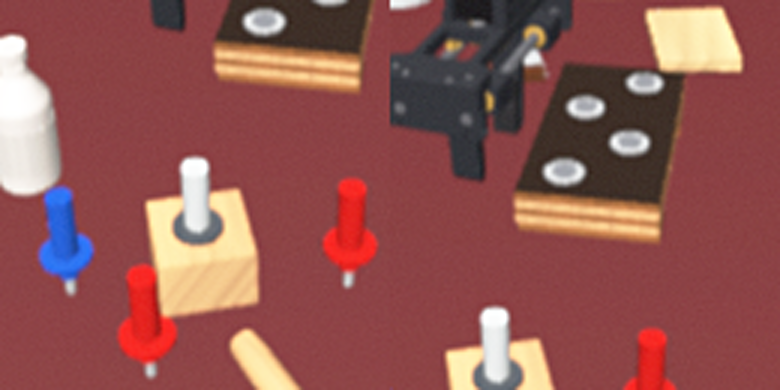

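View pics/w5.png

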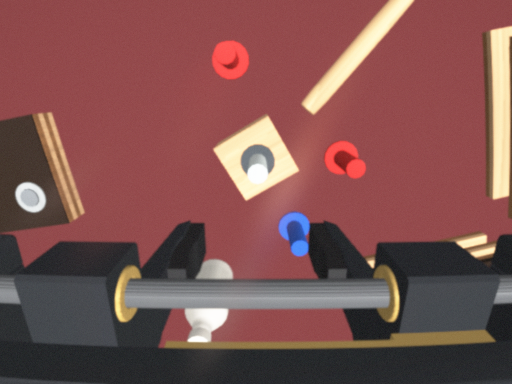

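The probe stands upright in its holder (flange in the wrist view at about (258,160)). The look-alikes, glue and hammer have not moved, and the gripper is clear of everything.

```bash
python3 -c "
from workcell import ticket
print(ticket.job_done())"
```

```text
the job is handed in; nothing more can be done
None
```

The proud pad was the fourth, rightmost one (spot4). I pressed it down level with the others, stood the probe back in its holder and handed the job in at about 40 s.

- **Finding it:** I touched the pads lightly from spot1 to spot4. With the tip just touching, the tool height was about 0.1249 m at spot1, 0.1246 m at spot2, 0.1244 m at spot3 and 0.128 m at spot4, so spot4 stood about 3.4 mm high. Spots 1 to 3 never felt more than about 3 N.
- **Pressing it:** I pushed only spot4, slowly and in small steps, at a steady 12 N or so. A first re-touch gave about 0.1251 m, so I pressed a little more.
- **Last height check:** The final gentle touch on spot4 came at about 0.1247 m, against a mean of about 0.1246 m for the other three. I know those three only to about ±0.3 mm, and I did not touch them again.
- **Returning it:** The probe seated at the same height at which I gripped it, so it had not slipped in the gripper. The last side and wrist pictures show it upright in the holder, the gripper clear of it, and the look-alikes and glue bottle undisturbed. Only the end of the hammer's handle shows in them, and it has not moved. I did not check the offcut by picture at the end.

No check failed. The only disagreement was a 2.7 mm spread between the side and wrist cameras on where the holder's hole was, within its ±5 mm play.

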